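# Lock the rose-petal mould with its T-key

### The job

Lock the closed petal mould: take the long-handled T-key out of the rack, pass its crossbar down through the slot in the mould's lip until the collar sits on the cover, then give it a quarter turn so that the crossbar lies squarely across the slot underneath, and let go. Leave the short-handled key in the rack.

Things in the scene. Friction and masses are not known exactly. Their poses are not given: they have to be found in the camera images.
- t_key: Dark steel T-key, upright, loose in a rack slot, collar on the rack's top; longest bar handle. Origin: centre of its collar's underside (collar 44 dia, z 0 to 8 mm). Handle: 60 mm along its y, 16 along x, z 18 to 48, on a 12 mm neck. Below: 12 mm shank, then the T-head, a crossbar 44 mm along y, 12 along x, z -20 to -32. About 0.16 kg. Lifts straight out (40 mm clears).
- short_key: Bystander in the rack, to be left: dark steel key with the same collar, origin and axes and the same handle thickness and height, but its handle is only 36 mm long (y). Its crossbar lies right under the collar and cannot reach under the mould's lip.
- rack: Fixed plywood rack, 80 (x) by 246 mm (y), top 60 mm above the table; origin on the table under its centre. Three slots 56 mm long (y), 24 wide, at y -82, 0, +82 mm hold, in any order, the T-key, the short key and a pin with a round knob 30 mm in diameter, crossbars and handles along the rack's y; handle tops 48 mm above the rack's top.
- slot (a point): Slot centre at the top of the mould's lip, 60 mm above the table, z up. Through slot, 56 mm along its y, 24 along x; lip 12 mm thick, 48 mm free below it. The key turns either way in it, at least 38 mm free all round. Fixed mould: dark steel block, flat aluminium cover at slot height, 150 mm wide (y), x -170 to 45 mm; a boss 16 mm high, 84 dia, on it at x -110.
Not all that is in view belongs to the job. What is shaped like the t_key but green or orange is not meant.

How it is judged:
By the outcome, as a careful person would: the job done as asked, in the order asked, and still so for the second after the job is handed in, with the robot touching nothing.
It also fails if it takes over 37 s, if anything falls off the work surface, if the arm or the gripper's body presses on something with over 40 N, if the wrist force passes 120 N, or if a joint passes its speed limit or range.

### The arm

A 6-joint arm with a two-finger parallel gripper is mounted at the origin on the work surface. World frame = base frame: x ahead of the robot, y to its left, z up, the work surface at z = 0. Lengths are in m, angles in rad, forces in N, time in s.
With the tool pointing down it reaches from about 0.3 to 0.875 m from the base axis. Payload 6.4 kg.
Tool frame: the origin (TCP) lies at the very end of the fingers, on their centre line; the grasp point (between the pads) lies 19 mm behind it; z points along the fingers, y is the line along which they close (so a half turn about z gives the same grasp; the last joint's range is limited). The gripper opens to 85 mm and grips with 20 to 120 N. Pads are 22 mm wide; open, the fingers measure 114 mm over their backs; the gripper's body (76 mm by 85 mm) begins 54 mm behind the grasp point. The pads swing forward as they close: fully open they stand 13 mm farther back than shut.
Start: joints at [-1.391, 0.181, 1.607, -0, 1.354, -0.206], TCP at [0.216, -0.533, 0.231] pointing down, gripper open.
Joint ranges: [-2.99, 2.99], [-0.89, 2.07], [0.3, 2.58], [-1.14, 4.28], [0, 2.63], [-3.12, 3.12]. Speed limits (rad/s): [2.57, 2.57, 3.01, 3.14, 3.14, 3.14].

### API

Orientations are given as a unit quaternion [w, x, y, z].
In Python, from bench import arm gives the robot as it stands. The module is installed in compiled form; this text tells all that it offers.
- The arm moves only by the tool carry_out, never from a script. Its argument "targets" is a list of rows, each an object with "linear": the shift along the tool's x, y, z in mm, a list of three; "rot": the turn, a rotation vector about the tool's x, y, z in degrees, a list of three; "grip": the opening, from -1 (shut) to 1 (fully open). A call has 1 to 12 rows; each row shifts and turns the commanded pose from where the row before left it, along the tool's axes as they then stand; what a row does not reach is not made up. A row lasts 1/12 s, in which the tool goes at most 41.7 mm and 7.16 degrees, less where a joint would pass 70% of its speed; a pose out of reach is approached as far as the arm can. A call with a gripper value outside its range is refused whole. The fingers move at their own pace and stop on an object; the grip force is fixed at half the most. Time passes only in rows, so rows that do not move let the fingers close. It gives the time, the measured TCP pose, the force, the opening and the grip force at its end, in the units of the state.
- arm.sense(): the state, without advancing time (a new reading comes with each control period).
- arm.camera(name): name is "scene" or "side" or "wrist"; returns the picture (480x640x3 uint8, red, green, blue); there is no depth.
- arm.camera_info(name): a dict with "fx", "fy", "cx", "cy" (pixels), "position" and "attitude" of the camera in the world. Camera axes: x right, y up, looking along -z (the intrinsics and any distortion apply to the point x, -y, -z); pixel columns grow to the right and rows downward; lengths in m; the calibration is good to about 2 mm. The wrist camera is an equidistant fisheye: a pixel r from the principal point sees the ray r / f radians off the axis. A picture is of the moment at which its call begins: read the wrist's pose just before it. camera_info takes no time and is no camera call; for the wrist camera it gives the pose at the moment of the call.
- arm.hand_in(): hands the job in; it is judged then, once.
Trained networks look in the newest picture that a camera, given by its name, has taken for a name from the list of things; names that differ only in an ending like _2 or _b are one class to them, and where a whole thing is asked for, a point or a joint stands for the part that bears it (a point fixed in the world has none). Each returns a list of dicts, best first, with "p" (0 to 1); they miss things now and then, are a little off and sometimes report something else, mostly with a low value. They report only what shows in the picture. A call takes as long as a camera call. They do not tell look-alikes from the thing itself.
- arm.search_frame(camera, target): "point" ([column, row] in pixels, amid what is visible of it).
- arm.silhouettes(camera, target): "mask" (480x640 bool, what is visible of it) and "point" ([column, row] in pixels, amid what is visible of it).
- arm.landmark_of(camera, target): "point" ([column, row] in pixels: a listed point, or the origin of a listed thing).
The state is a dict: "t": time; "joint_pos": joint angles; "joint_vel": joint speeds; "tau": joint torques, N m; "ee_pos": TCP position; "ee_rot": TCP orientation; "wrist_force": force on the tool from outside, world axes, zero at the start; "ft_torque": the same for the moment, N m; "gripper_width": opening from 0.0 (shut) to 1.0 (fully open); "gripper_force": force on a finger pad.
Only numpy, scipy, OpenCV 4.12 (cv2) and the standard library are available. Lean on these libraries where they do the work, as an engineer would, in place of code of your own. Each camera call takes 0.05 s, during which the arm holds its last target. There are 200 camera calls.

## Working session

There is one attempt and no reset: what is moved stays moved. The work goes in short steps, Python scripts to look and compute and a tool call to move; the robot and the scene stay as the last step left them, time stands still between calls to the robot, and variables do not carry over. Pictures are saved under pics/ and viewed, at most 10 in all, crops included, and the job is handed in when it is done.

Besides the shell and the picture viewer there is one more tool, called as name(argument=value, ...), one argument or row to a line, values as JSON. carry_out: Moves the arm, as the interface text tells. Its arguments: {"type":"object","properties":{"targets":{"type":"array","items":{"type":"object","properties":{"linear":{"type":"array","items":{"type":"number"}},"rot":{"type":"array","items":{"type":"number"}},"grip":{"type":"number"}}}}},"required":["targets"]}

```bash
mkdir -p pics; cat > h.py <<'E'
import numpy as np, cv2
from bench import arm
from scipy.spatial.transform import Rotation as R
def att(i):
    a=np.array(i['attitude'],float)
    return a if a.shape==(3,3) else R.from_quat(a[[1,2,3,0]]).as_matrix()
def ray(name,p,i=None):
    i=i or arm.camera_info(name)
    u=(p[0]-i['cx'])/i['fx']; v=(p[1]-i['cy'])/i['fy']
    if name=='wrist':
        r=np.hypot(u,v); s=np.sin(r)/r if r>1e-9 else 1; d=np.array([u*s,-v*s,-np.cos(r)])
    else: d=np.array([u,-v,-1.])
    return np.array(i['position']),att(i)@d
def onz(name,p,z,i=None):
    o,d=ray(name,p,i); return o+d*(z-o[2])/d[2]
E
python3 - <<'E'
from h import *
for c in ('scene','side','wrist'):
    print(c,arm.camera_info(c)); im=arm.camera(c); cv2.imwrite(f'pics/{c}0.png',im[:,:,::-1])
    for t,z in (('t_key',.06),('short_key',.06),('rack',0),('slot',.06)):
        for r in arm.landmark_of(c,t)[:4]: print(c,t,round(r['p'],2),np.round(r['point']),np.round(onz(c,r['point'],z),3))
s=arm.sense();print(s['t'],s['ee_pos'],s['ee_rot'])
a=cv2.imread('pics/scene0.png')
E
```

```text
scene {'fx': 463.26770818184485, 'fy': 463.26770818184485, 'cx': 321.63131172901325, 'cy': 240.51452322235687, 'position': array([1.14090017, 0.40857178, 0.51577058]), 'attitude': array([0.43453382, 0.23549129, 0.41173111, 0.7656381 ])}
scene t_key 0.79 [400. 240.] [0.473 0.176 0.06 ]
scene t_key 0.76 [310. 256.] [0.598 0.064 0.06 ]
scene t_key 0.71 [376. 260.] [0.55  0.164 0.06 ]
scene t_key 0.64 [444. 254.] [0.474 0.258 0.06 ]
scene short_key 0.8 [419. 273.] [0.547 0.241 0.06 ]
scene rack 0.75 [417. 304.] [0.552 0.246 0.   ]
scene rack 0.46 [198. 212.] [ 0.51  -0.285  0.   ]
scene slot 0.59 [199. 213.] [ 0.585 -0.202  0.06 ]
side {'fx': 547.8636186471767, 'fy': 547.8636186471767, 'cx': 324.65012325499833, 'cy': 246.10196918756932, 'position': array([0.16867939, 0.6761971 , 0.76272072]), 'attitude': array([-0.24322022, -0.09840541,  0.36599396,  0.89286546])}
side t_key 0.94 [319. 344.] [0.418 0.265 0.06 ]
side t_key 0.93 [339. 302.] [0.432 0.178 0.06 ]
side t_key 0.7 [315. 235.] [0.548 0.063 0.06 ]
side t_key 0.63 [284. 269.] [0.55  0.161 0.06 ]
side short_key 0.86 [263. 301.] [0.541 0.24  0.06 ]
side short_key 0.61 [263. 324.] [0.515 0.277 0.06 ]
side rack 0.62 [261. 321.] [0.549 0.24  0.   ]
side slot 0.79 [370. 154.] [ 0.574 -0.21   0.06 ]
wrist {'fx': 371.64829954431775, 'fy': 371.64829954431775, 'cx': 321.75137192286496, 'cy': 235.9044242179585, 'position': array([ 0.28704054, -0.50355436,  0.37297667]), 'attitude': array([ 0.81980429, -0.12537239,  0.08447495, -0.55232842])}
0.75 [ 0.21639115 -0.53275461  0.23130314] [2.82889907e-06 9.81451953e-01 1.91708277e-01 1.26497880e-05]
```

View pics/scene0.png

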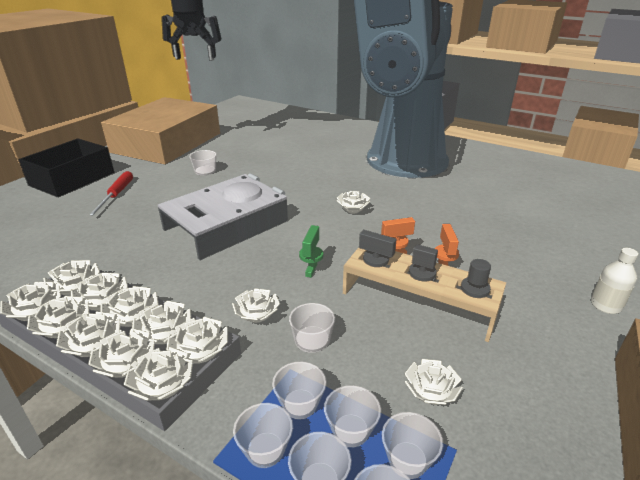

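View pics/side0.png

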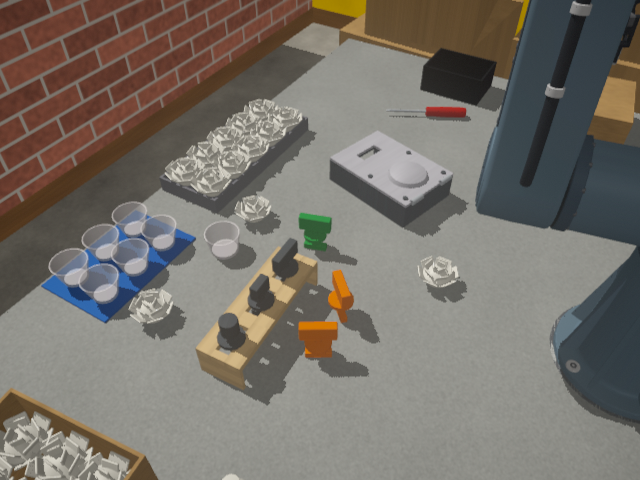

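The scene view shows three dark things in the rack. At (376,250) is a dark key with a long handle, at (424,262) a dark key with a shorter handle, and at (479,278) a round-knob pin. The green key at (311,250) and the orange keys at (398,235) and (448,245) stand on the table, so they are not meant. The first fits the T-key. The mould slot is at (196,211), and the boss at (242,190).

```bash
cat >> h.py <<'E'
def tri(pa,pb):
    o1,d1=ray('scene',pa);o2,d2=ray('side',pb)
    s=np.linalg.lstsq(np.c_[d1,-d2],o2-o1,rcond=None)[0]
    a,b=o1+d1*s[0],o2+d2*s[1]; return np.round((a+b)/2,4),round(np.linalg.norm(a-b),4)
E
python3 - <<'E'
from h import *
print('tkey',tri((376,260),(284,269)),'short',tri((419,273),(263,301)),'slot',tri((199,213),(370,154)))
a=cv2.imread('pics/scene0.png');b=cv2.imread('pics/side0.png')
A=cv2.resize(a[220:310,335:515],(800,400),interpolation=3)[:, :]
B1=cv2.resize(b[225:355,190:330],(400,371),interpolation=3)
x=np.zeros((600,800,3),np.uint8)
x[:300,:]=cv2.resize(a[215:305,290:530],(800,300),interpolation=3)
x[300:,:400]=cv2.resize(b[230:365,240:330][:135],(400,300),interpolation=3) if 0 else cv2.resize(b[235:355,190:350],(400,300),interpolation=3)
x[300:,400:]=cv2.resize(b[125:230,320:460],(400,300),interpolation=3)
cv2.imwrite('pics/crop1.png',x)
E
```

```text
tkey (array([0.5495, 0.1639, 0.0603]), np.float64(0.0017)) short (array([0.5421, 0.2379, 0.0569]), np.float64(0.0012)) slot (array([ 0.576 , -0.2129,  0.0547]), np.float64(0.006))
```

View pics/crop1.png

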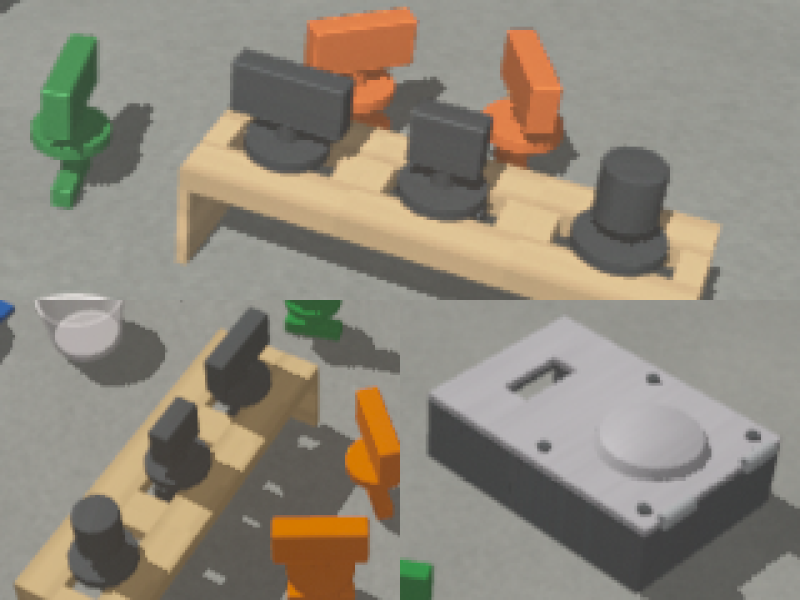

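The crop confirms it. The dark key with the longest handle is at the rack's +x-view left end, scene (376,250) / side (285,262). The middle key is the short one and the third is the round knob. I'll go over the mould first for a closer look at the slot.

carry_out(
  targets=[
    {"linear":[34,-15,0],"rot":[0,0,0],"grip":1},
    {"linear":[34,-15,0],"rot":[0,0,0],"grip":1},
    {"linear":[34,-15,0],"rot":[0,0,0],"grip":1},
    {"linear":[34,-15,0],"rot":[0,0,0],"grip":1},
    {"linear":[34,-15,0],"rot":[0,0,0],"grip":1},
    {"linear":[34,-15,0],"rot":[0,0,0],"grip":1},
    {"linear":[34,-15,0],"rot":[0,0,0],"grip":1},
    {"linear":[34,-15,0],"rot":[0,0,0],"grip":1},
    {"linear":[34,-15,0],"rot":[0,0,0],"grip":1},
    {"linear":[34,-15,0],"rot":[0,0,0],"grip":1},
    {"linear":[34,-15,0],"rot":[0,0,0],"grip":1},
    {"linear":[0,0,0],"rot":[0,0,0],"grip":1},
  ],
)

```text
t: 1.75
ee_pos: [0.5043, -0.2343, 0.2315]
ee_rot: [-0.001, 0.981, 0.194, 0.001]
wrist_force: [-1.2, -0.6, -0.6]
gripper_width: 0.994
gripper_force: 0.0
```

```bash
python3 - <<'E'
from h import *
s=arm.sense();print(s['t'],s['ee_pos'],s['ee_rot'])
i=arm.camera_info('wrist');im=arm.camera('wrist');cv2.imwrite('pics/w1.png',im[:,:,::-1])
np.save('w1.npy',np.r_[i['position'],i['attitude']])
for r in arm.landmark_of('wrist','slot'): print(r['p'],r['point'],onz('wrist',r['point'],.06,i))
E
```

```text
1.75 [ 0.50427237 -0.23431243  0.23150444] [-6.22526720e-04  9.80924177e-01  1.94386060e-01  1.19648448e-03]
0.86 [337.4, 121.4] [ 0.58146487 -0.21593958  0.06      ]
```

View pics/w1.png

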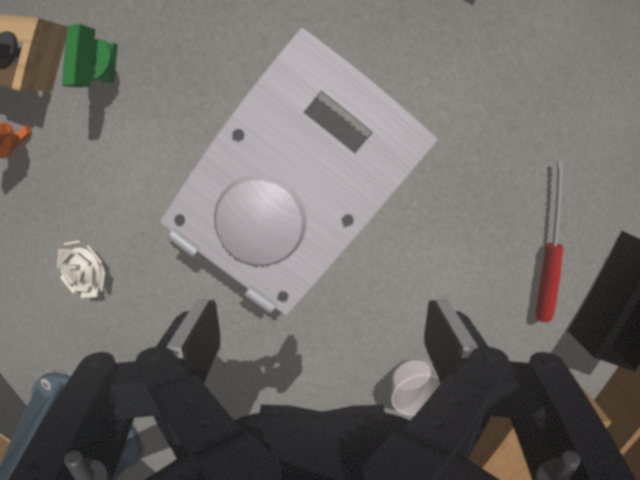

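The wrist view shows the whole mould: slot at (338,121) with corners near (321,92), (372,131), (357,153) and (305,111), and the boss at (260,222). I'll rectify this to the z = 60 mm plane and fit the slot.

```bash
python3 - <<'E'
from h import *
w=np.load('w1.npy');i=arm.camera_info('wrist');i=dict(i,position=w[:3],attitude=w[3:])
P=lambda p:onz('wrist',p,.06,i)[:2]
im=cv2.imread('pics/w1.png',0)
c=[P(p) for p in ((321,92),(372,131),(357,153),(305,111))]
C=[P(p) for p in ((303,29),(437,138),(288,315),(162,222))]
for n,q in (('slot',c),('cover',C)):
    q=np.array(q);print(n,q.mean(0),np.linalg.norm(q-np.roll(q,-1,0),axis=1),[np.degrees(np.arctan2(*(b-a)[::-1])) for a,b in zip(q,np.roll(q,-1,0))])
m=((im<140)*255).astype(np.uint8)  # slot darker than the cover
crop=im[85:160,295:385];t,_=cv2.threshold(crop,0,255,cv2.THRESH_OTSU);print('otsu',t)
k=(crop<t).astype(np.uint8);n,l,st,ce=cv2.connectedComponentsWithStats(k)
j=l[121-85,338-295];cn=cv2.findContours((l==j).astype(np.uint8),0,2)[0][0][:,0]+[295,85]
q=np.array([P(p) for p in cn],np.float32)*1000
print(cv2.minAreaRect(q))
b=P((260,222))
print('boss approx (z .07)',onz('wrist',(260,220),.07,i))
E
```

```text
slot [ 0.58183165 -0.21720265] [0.05360476 0.02263325 0.05607055 0.02079404] [np.float64(-104.8479671021333), np.float64(169.1179285444449), np.float64(73.30902922384979), np.float64(-17.249754295241658)]
cover [ 0.52168269 -0.20009829] [0.14651908 0.21354165 0.14906247 0.21274183] [np.float64(-106.10439146095443), np.float64(164.2895806335851), np.float64(73.58907681857339), np.float64(-16.393354043175943)]
otsu 140.0
((581.2865600585938, -216.35260009765625), (55.960384368896484, 23.695959091186523), 73.73173522949219)
boss approx (z .07) [ 0.48038937 -0.18659817  0.07      ]
```

carry_out(
  targets=[
    {"linear":[16.6,-28.2,0],"rot":[0,0,0],"grip":1},
    {"linear":[16.6,-28.2,0],"rot":[0,0,0],"grip":1},
    {"linear":[16.6,-28.2,0],"rot":[0,0,0],"grip":1},
    {"linear":[16.6,-28.2,0],"rot":[0,0,0],"grip":1},
    {"linear":[16.6,-28.2,0],"rot":[0,0,0],"grip":1},
    {"linear":[16.6,-28.2,0],"rot":[0,0,0],"grip":1},
    {"linear":[16.6,-28.2,0],"rot":[0,0,0],"grip":1},
    {"linear":[16.6,-28.2,0],"rot":[0,0,0],"grip":1},
    {"linear":[16.6,-28.2,0],"rot":[0,0,0],"grip":1},
    {"linear":[16.6,-28.2,0],"rot":[0,0,0],"grip":1},
  ],
)

```text
t: 2.68
ee_pos: [0.5485, 0.0844, 0.2314]
ee_rot: [0.0, 0.982, 0.191, 0.0]
wrist_force: [0.2, 0.1, 0.2]
gripper_width: 1.003
gripper_force: 0.0
```

carry_out(
  targets=[
    {"linear":[0,0,0],"rot":[0,0,-6.7],"grip":1},
    {"linear":[0,0,0],"rot":[0,0,-6.7],"grip":1},
    {"linear":[0,0,0],"rot":[0,0,-6.7],"grip":1},
    {"linear":[0,0,0],"rot":[0,0,-6.7],"grip":1},
    {"linear":[0,0,0],"rot":[0,0,-6.7],"grip":1},
    {"linear":[0,0,0],"rot":[0,0,-6.7],"grip":1},
    {"linear":[0,0,0],"rot":[0,0,-6.7],"grip":1},
    {"linear":[0,0,0],"rot":[0,0,-6.7],"grip":1},
    {"linear":[0,0,0],"rot":[0,0,-6.7],"grip":1},
    {"linear":[0,0,0],"rot":[0,0,-6.7],"grip":1},
    {"linear":[0,0,0],"rot":[0,0,-6.7],"grip":1},
    {"linear":[0,0,0],"rot":[0,0,0],"grip":0.2},
  ],
)

```text
t: 3.68
ee_pos: [0.5485, 0.0829, 0.2313]
ee_rot: [0.0, 0.67, 0.743, -0.0]
wrist_force: [0.1, -0.1, 0.9]
gripper_width: 0.887
gripper_force: 0.0
```

```bash
python3 - <<'E'
from h import *
s=arm.sense();print(s['t'],s['ee_pos'],s['ee_rot'],s['gripper_width'])
i=arm.camera_info('wrist');im=arm.camera('wrist');cv2.imwrite('pics/w2.png',im[:,:,::-1])
np.save('w2.npy',np.r_[i['position'],i['attitude']])
for t in ('t_key','short_key'):
  for r in arm.landmark_of('wrist',t): print(t,r['p'],r['point'],onz('wrist',r['point'],.06,i))
E
```

```text
3.6833 [0.54849814 0.08286734 0.23129566] [ 1.16354811e-04  6.69644689e-01  7.42681586e-01 -1.96947764e-04] 0.8868589333858093
t_key 0.88 [331.4, 248.3] [0.56026639 0.05101122 0.06      ]
t_key 0.84 [332.7, 123.1] [0.54950618 0.16014673 0.06      ]
t_key 0.67 [216.4, 120.3] [0.45083698 0.15498765 0.06      ]
t_key 0.61 [214.6, 24.3] [0.4406787  0.23974562 0.06      ]
short_key 0.62 [333.7, 28.5] [0.54194815 0.24125509 0.06      ]
```

View pics/w2.png

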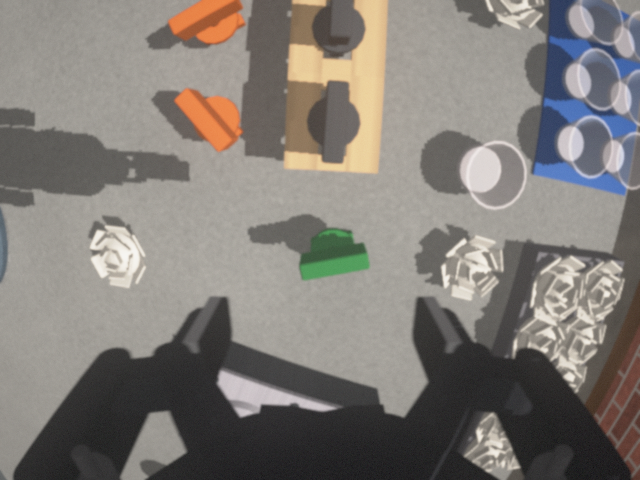

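The wrist view shows the dark T-key in the rack's near slot, with its handle top from about (338,82) to (334,162). The short key is at (340,25), green and orange are off the rack.

```bash
python3 - <<'E'
from h import *
w=np.load('w2.npy');i=dict(arm.camera_info('wrist'),position=w[:3],attitude=w[3:])
im=cv2.imread('pics/w2.png')
T=lambda p,z:onz('wrist',p,z,i)
q=np.array([T(p,.108) for p in ((329,81),(349,81),(344,163),(325,163))])[:,:2]
print(q,q.mean(0),np.linalg.norm(q-np.roll(q,-1,0),axis=1))
a=(q[0]+q[1])/2;b=(q[2]+q[3])/2;print('head',np.degrees(np.arctan2(*(a-b)[::-1])))
print('collar',T((334,121),.068))
r=np.array([T(p,.06) for p in ((284,169),(378,173),(388,0),(292,0))])[:,:2]
print('rack',r,np.linalg.norm(r[0]-r[1]),[np.degrees(np.arctan2(*(r[k]-r[l])[::-1])) for k,l in((3,0),(2,1))])
cv2.imwrite('pics/c2.png',cv2.resize(im[60:180,270:400],(650,600),interpolation=3))
E
```

```text
[[0.54241487 0.18973119]
 [0.5562939  0.19134085]
 [0.55918282 0.13249212]
 [0.5457035  0.13104314]] [0.55089877 0.16115182] [0.01397207 0.05891959 0.01355698 0.05878011]
head 93.00861054374604
collar [0.55013882 0.16195485 0.068     ]
rack [[0.5126296  0.11746093]
 [0.59243654 0.12245071]
 [0.58463237 0.27412643]
 [0.50474138 0.26413734]] 0.07996278116031626 [np.float64(93.07838706446908), np.float64(92.94544326035859)]
```

View pics/c2.png

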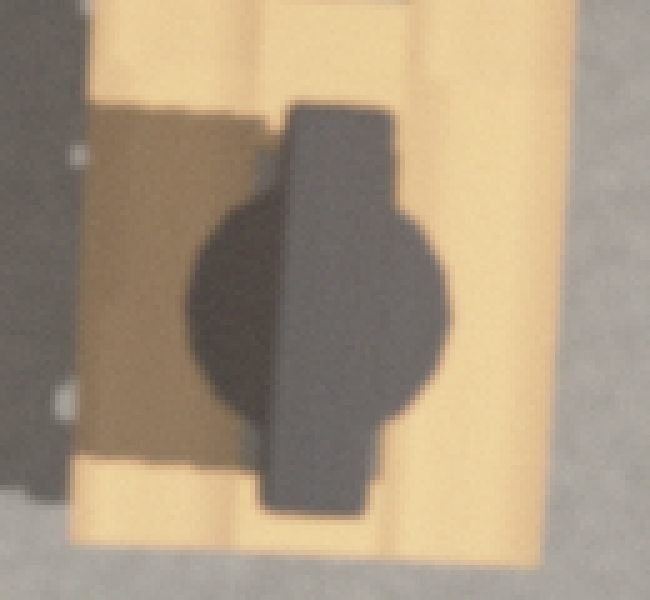

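carry_out(
  targets=[
    {"linear":[26,3.2,0],"rot":[0,0,0],"grip":0.2},
    {"linear":[26,3.2,0],"rot":[0,0,0],"grip":0.2},
    {"linear":[25.8,3.2,0],"rot":[0,0,0],"grip":0.2},
    {"linear":[0,0,30],"rot":[0,0,2.8],"grip":0.2},
    {"linear":[0,0,35],"rot":[0,0,0],"grip":0.2},
    {"linear":[0,0,35],"rot":[0,0,0],"grip":0.2},
    {"linear":[0,0,0],"rot":[0,0,0],"grip":0.2},
  ],
)

```text
t: 4.42
ee_pos: [0.545, 0.1623, 0.1241]
ee_rot: [-0.004, 0.689, 0.725, -0.005]
wrist_force: [-2.3, 0.3, -0.6]
gripper_width: 0.597
gripper_force: 0.0
```

```bash
python3 - <<'E'
from h import *
s=arm.sense();i=arm.camera_info('wrist');im=arm.camera('wrist');cv2.imwrite('pics/w3.png',im[:,:,::-1])
print(s['t'],s['ee_pos'],s['gripper_width'],np.degrees(2*np.arctan2(s['ee_rot'][2],s['ee_rot'][1])))
E
```

```text
4.4167 [0.54498415 0.16232227 0.124091  ] 0.5970977739476953 92.85929958745277
```

View pics/w3.png

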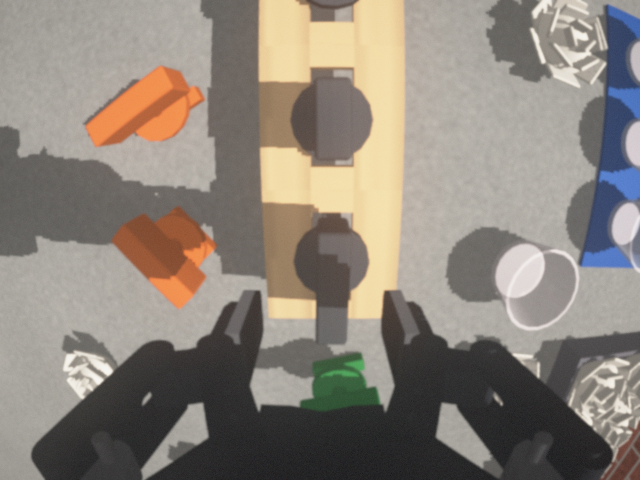

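The handle at (332,290) is about 10 px right of the finger midline (322), which agrees with the measured TCP x of 0.545 against the aim of 0.550. I'll check whether this is lag.

```bash
python3 - <<'E'
from h import *
s=arm.sense();print(s['t'],s['ee_pos'],s['ee_rot'],np.abs(s['joint_vel']).max());
i=arm.camera_info('wrist');arm.camera('wrist')
for r in arm.landmark_of('wrist','t_key'): print(r['p'],r['point'],onz('wrist',r['point'],.06,i))
s=arm.sense();print(s['t'],s['ee_pos'],s['ee_rot'],np.abs(s['joint_vel']).max())
E
```

```text
4.4667 [0.54691952 0.16243241 0.1275857 ] [-0.00290447  0.68912304  0.72463095 -0.00331465] 0.08006269720848215
0.83 [325.6, 254.4] [0.54850572 0.16212897 0.06      ]
0.8 [158.0, 109.0] [0.44494638 0.24718594 0.06      ]
0.58 [175.5, 240.6] [0.45408818 0.16574865 0.06      ]
0.57 [333.1, 381.9] [0.55915049 0.06468297 0.06      ]
4.5667 [0.55102887 0.16271987 0.13267484] [3.76743580e-04 6.88923034e-01 7.24834301e-01 3.83796918e-04] 0.030635579776135114
```

carry_out(
  targets=[
    {"linear":[-1,-0.8,19],"rot":[0,0,0],"grip":0.2},
    {"linear":[0,0,19],"rot":[0,0,0],"grip":0.2},
    {"linear":[0,0,19],"rot":[0,0,0],"grip":0.2},
    {"linear":[0,0,0],"rot":[0,0,0],"grip":0.2},
    {"linear":[0,0,0],"rot":[0,0,0],"grip":0.2},
    {"linear":[0,0,0],"rot":[0,0,0],"grip":0.2},
  ],
)

```text
t: 5.07
ee_pos: [0.5514, 0.162, 0.077]
ee_rot: [0.001, 0.689, 0.725, 0.002]
wrist_force: [0.2, -1.0, -0.1]
gripper_width: 0.596
gripper_force: 0.0
```

carry_out(
  targets=[
    {"linear":[0,0,0],"rot":[0,0,0],"grip":-1},
    {"linear":[0,0,0],"rot":[0,0,0],"grip":-1},
    {"linear":[0,0,0],"rot":[0,0,0],"grip":-1},
    {"linear":[0,0,0],"rot":[0,0,0],"grip":-1},
    {"linear":[0,0,0],"rot":[0,0,0],"grip":-1},
    {"linear":[0,0,0],"rot":[0,0,0],"grip":-1},
    {"linear":[0,0,0],"rot":[0,0,0],"grip":-1},
    {"linear":[0,0,0],"rot":[0,0,0],"grip":-1},
  ],
)

```text
t: 5.73
ee_pos: [0.5505, 0.162, 0.0757]
ee_rot: [0.001, 0.688, 0.725, 0.001]
wrist_force: [-1.0, -0.2, 7.1]
gripper_width: 0.177
gripper_force: 59.4
```

carry_out(
  targets=[
    {"linear":[0,0,-10],"rot":[0,0,0],"grip":-1},
    {"linear":[0,0,-20],"rot":[0,0,0],"grip":-1},
    {"linear":[0,0,-25],"rot":[0,0,0],"grip":-1},
    {"linear":[0,0,-25],"rot":[0,0,0],"grip":-1},
    {"linear":[0,0,0],"rot":[0,0,0],"grip":-1},
    {"linear":[0,0,0],"rot":[0,0,0],"grip":-1},
    {"linear":[0,0,0],"rot":[0,0,0],"grip":-1},
  ],
)

```text
t: 6.32
ee_pos: [0.5488, 0.1619, 0.1537]
ee_rot: [-0.0, 0.688, 0.725, -0.0]
wrist_force: [0.3, 0.2, -2.0]
gripper_width: 0.178
gripper_force: 58.7
```

```bash
python3 - <<'E'
from h import *
for t in (0,1):
  s=arm.sense();print(s['t'],s['ee_pos'],s['ee_rot'],s['gripper_width'],s['wrist_force'],np.degrees(2*np.arctan2(s['ee_rot'][2],s['ee_rot'][1])))
  im=arm.camera('side')
cv2.imwrite('pics/s4.png',cv2.resize(im[120:330,200:480],(800,600))[:,:,::-1])
E
```

```text
6.3167 [0.54875276 0.16189346 0.15372508] [-3.81469605e-04  6.88312099e-01  7.25414455e-01 -4.21157120e-04] 0.17822271905835824 [ 0.28164013  0.23294936 -2.02964809] 93.00669247014011
6.3667 [0.54830694 0.16186272 0.15302433] [-0.00084372  0.68832948  0.7253971  -0.00092531] 0.17727020250460557 [ 0.0720866   0.46894946 -1.47181973] 93.00387912971685
```

View pics/s4.png

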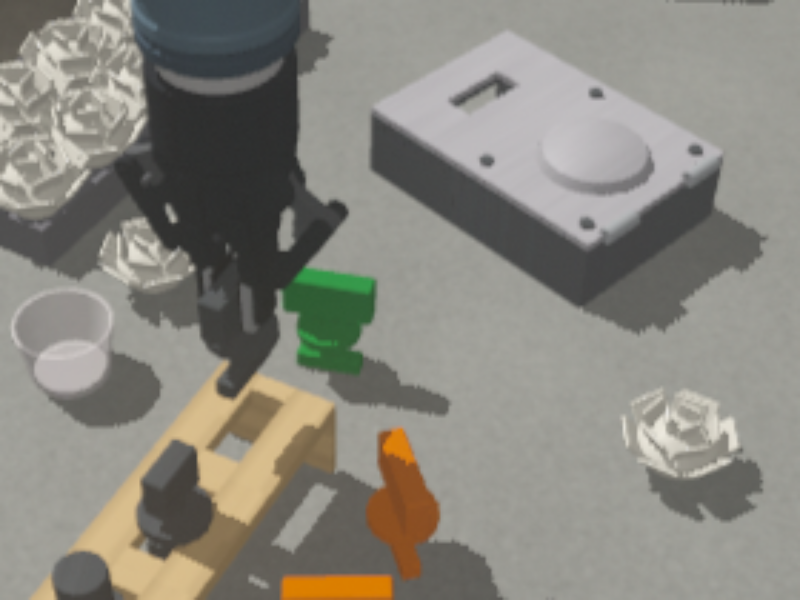

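The picture shows the T-key in the fingers above its empty slot, with the short key still in the rack. Now I carry it over the mould.

carry_out(
  targets=[
    {"linear":[-16,0.5,0],"rot":[0,0,0],"grip":-1},
    {"linear":[-33,1.1,0],"rot":[0,0,0],"grip":-1},
    {"linear":[-36,1.2,0],"rot":[0,0,0],"grip":-1},
    {"linear":[-36,1.2,0],"rot":[0,0,0],"grip":-1},
    {"linear":[-36,1.2,0],"rot":[0,0,0],"grip":-1},
    {"linear":[-36,1.2,0],"rot":[0,0,0],"grip":-1},
    {"linear":[-36,1.2,0],"rot":[0,0,0],"grip":-1},
    {"linear":[-36,1.2,0],"rot":[0,0,0],"grip":-1},
    {"linear":[-36,1.2,0],"rot":[0,0,0],"grip":-1},
    {"linear":[-36,1.2,0],"rot":[0,0,0],"grip":-1},
    {"linear":[-28,1,0],"rot":[0,0,0],"grip":-1},
    {"linear":[-15,0.5,0],"rot":[0,0,0],"grip":-1},
  ],
)

```text
t: 7.42
ee_pos: [0.5812, -0.2202, 0.1527]
ee_rot: [-0.001, 0.689, 0.724, -0.001]
wrist_force: [0.4, 0.2, -1.1]
gripper_width: 0.18
gripper_force: 58.7
```

carry_out(
  targets=[
    {"linear":[0,0,0],"rot":[0,0,6.4],"grip":-1},
    {"linear":[0,0,0],"rot":[0,0,6.4],"grip":-1},
    {"linear":[0,0,0],"rot":[0,0,6.4],"grip":-1},
    {"linear":[0,0,0],"rot":[0,0,0],"grip":-1},
    {"linear":[0,0,0],"rot":[0,0,0],"grip":-1},
    {"linear":[0,0,0],"rot":[0,0,0],"grip":-1},
    {"linear":[0,0,0],"rot":[0,0,0],"grip":-1},
  ],
)

```text
t: 8.0
ee_pos: [0.5819, -0.2164, 0.1539]
ee_rot: [-0.0, 0.799, 0.602, -0.0]
wrist_force: [0.4, 0.6, -2.3]
gripper_width: 0.178
gripper_force: 58.6
```

```bash
python3 - <<'E'
from h import *
s=arm.sense();th=2*np.arctan2(s['ee_rot'][2],s['ee_rot'][1]);print(s['t'],s['ee_pos'],s['ee_rot'],s['gripper_width'],np.degrees(th))
d=np.array([.5813,-.2164])-s['ee_pos'][:2];c,q=np.cos(th),np.sin(th);print('tool dx,dy mm',1e3*(d@[c,q]),1e3*(d@[q,-c]),'turn',np.degrees(th)-73.8)
i=arm.camera_info('wrist');im=arm.camera('wrist');cv2.imwrite('pics/w5.png',im[:,:,::-1])
E
```

```text
8.0 [ 0.58191089 -0.21638143  0.15392589] [-3.55174518e-04  7.98851770e-01  6.01527816e-01 -9.45131633e-05] 0.17771700003812607 73.95880177653272
tool dx,dy mm -0.18665830777351392 -0.581972954813279 turn 0.15880177653272654
```

View pics/w5.png

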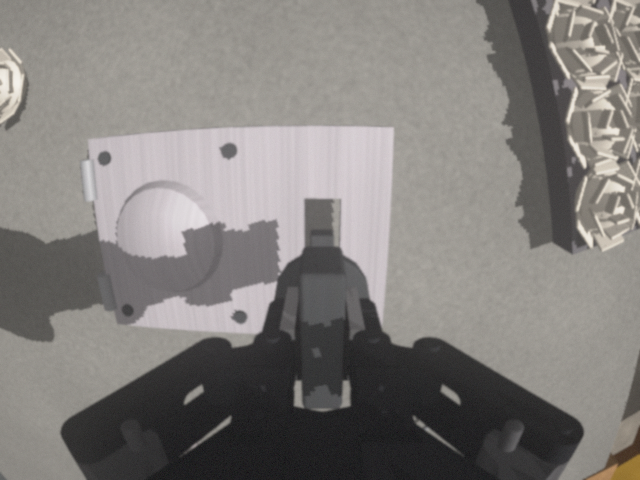

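The slot is at (322,215) in line with the crossbar at (321,240), so I descend in stages.

carry_out(
  targets=[
    {"linear":[-0.2,-0.6,12],"rot":[0,0,0],"grip":-1},
    {"linear":[0,0,14],"rot":[0,0,0],"grip":-1},
    {"linear":[0,0,10],"rot":[0,0,0],"grip":-1},
    {"linear":[0,0,4],"rot":[0,0,0],"grip":-1},
    {"linear":[0,0,0],"rot":[0,0,0],"grip":-1},
    {"linear":[0,0,0],"rot":[0,0,0],"grip":-1},
    {"linear":[0,0,0],"rot":[0,0,0],"grip":-1},
    {"linear":[0,0,5],"rot":[0,0,0],"grip":-1},
    {"linear":[0,0,5],"rot":[0,0,0],"grip":-1},
    {"linear":[0,0,5],"rot":[0,0,0],"grip":-1},
    {"linear":[0,0,0],"rot":[0,0,0],"grip":-1},
    {"linear":[0,0,0],"rot":[0,0,0],"grip":-1},
  ],
)

```text
t: 9.05
ee_pos: [0.581, -0.2167, 0.0986]
ee_rot: [-0.001, 0.8, 0.6, -0.0]
wrist_force: [1.1, -0.2, -0.2]
gripper_width: 0.179
gripper_force: 58.6
```

carry_out(
  targets=[
    {"linear":[0,0,5],"rot":[0,0,0],"grip":-1},
    {"linear":[0,0,5],"rot":[0,0,0],"grip":-1},
    {"linear":[0,0,5],"rot":[0,0,0],"grip":-1},
    {"linear":[0,0,4],"rot":[0,0,0],"grip":-1},
    {"linear":[0,0,2],"rot":[0,0,0],"grip":-1},
    {"linear":[0,0,0],"rot":[0,0,0],"grip":-1},
    {"linear":[0,0,0],"rot":[0,0,0],"grip":-1},
    {"linear":[0,0,0],"rot":[0,0,0],"grip":-1},
    {"linear":[0,0,0],"rot":[0,0,0],"grip":-1},
    {"linear":[0,0,0],"rot":[0,0,0],"grip":-1},
  ],
)

```text
t: 9.88
ee_pos: [0.5816, -0.217, 0.0786]
ee_rot: [0.0, 0.8, 0.6, 0.0]
wrist_force: [-0.1, -0.7, -2.0]
gripper_width: 0.177
gripper_force: 58.6
```

carry_out(
  targets=[
    {"linear":[0,0,1],"rot":[0,0,0],"grip":-1},
    {"linear":[0,0,1],"rot":[0,0,0],"grip":-1},
    {"linear":[0,0,0.8],"rot":[0,0,0],"grip":-1},
    {"linear":[0,0,0],"rot":[0,0,0],"grip":-1},
    {"linear":[0,0,0],"rot":[0,0,0],"grip":-1},
    {"linear":[0,0,0],"rot":[0,0,0],"grip":-1},
    {"linear":[0,0,0],"rot":[0,0,0],"grip":-1},
  ],
)

```text
t: 10.47
ee_pos: [0.5814, -0.2169, 0.0757]
ee_rot: [0.0, 0.8, 0.6, -0.0]
wrist_force: [-2.0, 1.4, 3.7]
gripper_width: 0.177
gripper_force: 59.0
```

The collar is seated (contact force rose by about 5 N at the expected height). Now the quarter turn.

carry_out(
  targets=[
    {"linear":[0,0,0],"rot":[0,0,3],"grip":-1},
    {"linear":[0,0,0],"rot":[0,0,6],"grip":-1},
    {"linear":[0,0,0],"rot":[0,0,6],"grip":-1},
    {"linear":[0,0,0],"rot":[0,0,6],"grip":-1},
    {"linear":[0,0,0],"rot":[0,0,6],"grip":-1},
    {"linear":[0,0,0],"rot":[0,0,6],"grip":-1},
    {"linear":[0,0,0],"rot":[0,0,6],"grip":-1},
    {"linear":[0,0,0],"rot":[0,0,6],"grip":-1},
  ],
)

```text
t: 11.13
ee_pos: [0.5819, -0.2172, 0.0758]
ee_rot: [0.0, 0.969, 0.246, 0.0]
wrist_force: [0.8, 0.0, 0.8]
gripper_width: 0.176
gripper_force: 59.0
```

carry_out(
  targets=[
    {"linear":[0,0,0],"rot":[0,0,6],"grip":-1},
    {"linear":[0,0,0],"rot":[0,0,6],"grip":-1},
    {"linear":[0,0,0],"rot":[0,0,6],"grip":-1},
    {"linear":[0,0,0],"rot":[0,0,6],"grip":-1},
    {"linear":[0,0,0],"rot":[0,0,6],"grip":-1},
    {"linear":[0,0,0],"rot":[0,0,6],"grip":-1},
    {"linear":[0,0,0],"rot":[0,0,6],"grip":-1},
    {"linear":[0,0,0],"rot":[0,0,3],"grip":-1},
    {"linear":[0,0,0],"rot":[0,0,0],"grip":-1},
    {"linear":[0,0,0],"rot":[0,0,0],"grip":-1},
    {"linear":[0,0,0],"rot":[0,0,0],"grip":-1},
  ],
)

```text
t: 12.05
ee_pos: [0.5818, -0.2172, 0.0758]
ee_rot: [0.0, 0.99, -0.14, 0.0]
wrist_force: [0.2, 0.4, 1.5]
gripper_width: 0.177
gripper_force: 59.0
```

```bash
python3 - <<'E'
from h import *
s=arm.sense();th=2*np.arctan2(s['ee_rot'][2],s['ee_rot'][1]);print(s['t'],s['ee_pos'],s['ee_rot'],s['gripper_width'],np.degrees(th),s['wrist_force'],s['ft_torque'])
E
```

```text
12.05 [ 0.58179416 -0.21718081  0.07576504] [ 2.25489233e-04  9.90150925e-01 -1.40003027e-01  4.97018838e-04] 0.17729421501238238 -16.096045182939932 [0.21399331 0.43890431 1.47906818] [-0.14160725 -0.08093247 -0.06736128]
```

carry_out(
  targets=[
    {"linear":[0,0,0],"rot":[0,0,0],"grip":-0.2},
    {"linear":[0,0,0],"rot":[0,0,0],"grip":0},
    {"linear":[0,0,0],"rot":[0,0,0],"grip":0.2},
    {"linear":[0,0,0],"rot":[0,0,0],"grip":0.2},
    {"linear":[0,0,0],"rot":[0,0,0],"grip":0.2},
    {"linear":[0,0,-10],"rot":[0,0,0],"grip":0.2},
    {"linear":[0,0,-20],"rot":[0,0,0],"grip":0.2},
    {"linear":[0,0,-30],"rot":[0,0,0],"grip":0.2},
    {"linear":[0,0,-30],"rot":[0,0,0],"grip":0.2},
    {"linear":[-30,0,-30],"rot":[0,0,0],"grip":0.2},
    {"linear":[-30,0,-10],"rot":[0,0,0],"grip":0.2},
    {"linear":[-20,0,0],"rot":[0,0,0],"grip":0.2},
  ],
)

```text
t: 13.05
ee_pos: [0.5053, -0.1952, 0.2093]
ee_rot: [0.001, 0.99, -0.141, 0.003]
wrist_force: [-0.3, 0.0, 0.3]
gripper_width: 0.598
gripper_force: 0.0
```

carry_out(
  targets=[
    {"linear":[0,0,0],"rot":[0,0,0],"grip":0.2},
    {"linear":[0,0,0],"rot":[0,0,0],"grip":0.2},
    {"linear":[0,0,0],"rot":[0,0,0],"grip":0.2},
    {"linear":[0,0,0],"rot":[0,0,0],"grip":0.2},
  ],
)

```text
t: 13.38
ee_pos: [0.5057, -0.1951, 0.205]
ee_rot: [0.0, 0.99, -0.141, 0.0]
wrist_force: [-0.6, -0.4, 0.3]
gripper_width: 0.598
gripper_force: 0.0
```

```bash
python3 - <<'E'
from h import *
i=arm.camera_info('wrist');im=arm.camera('wrist')
np.save('w6.npy',np.r_[i['position'],i['attitude']]);cv2.imwrite('pics/w6.png',im[:,:,::-1])
for r in arm.landmark_of('wrist','t_key')[:2]: print(r['p'],r['point'],onz('wrist',r['point'],.06,i))
print(arm.sense()['ee_pos'])
E
```

```text
0.94 [26.8, 355.5] [0.44519075 0.20983794 0.06      ]
0.68 [321.4, 124.1] [ 0.5783791  -0.21547992  0.06      ]
[ 0.50559293 -0.19493545  0.20459101]
```

View pics/w6.png

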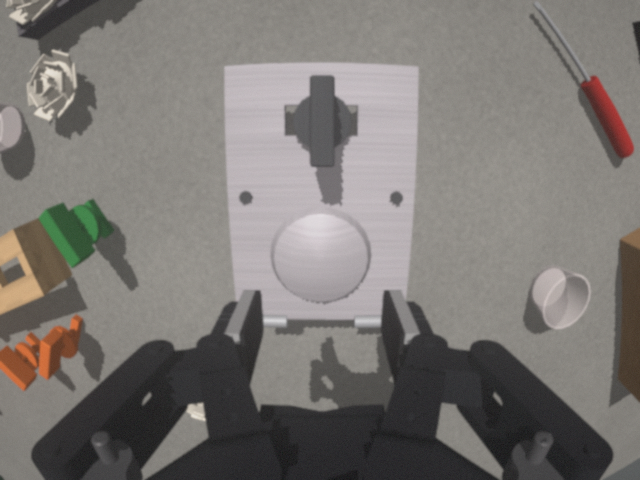

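The T-key's handle at (322,120) stands squarely across the slot, whose ends show at (291,120) and (351,120). The collar lies flat on the cover and the gripper is clear, so I hand in.

```bash
python3 -c "
from bench import arm
print(arm.hand_in())"
```

```text
the job is handed in; nothing more can be done
None
```

The long-handled T-key is seated in the mould's slot, turned a quarter turn across it and released; the short key stays in the rack, and the job was handed in at about 13.4 s.

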